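# Load and lock the reagent tray

## Robot

A 6-joint arm with a two-finger parallel gripper is mounted at the origin on the work surface. World frame = base frame: x ahead of the robot, y to its left, z up, the work surface at z = 0. Lengths are in m, angles in rad, forces in N, time in s.
With the tool pointing down it reaches from about 0.3 to 0.775 m from the base axis. Payload 14.6 kg.
Tool frame: the origin (TCP) lies at the very end of the fingers, on their centre line; the grasp point (between the pads) lies 19 mm behind it; z points along the fingers, y is the line along which they close (so a half turn about z gives the same grasp; the last joint's range is limited). The gripper opens to 94 mm and grips with 3 to 60 N. Pads are 16 mm wide; open, the fingers measure 119 mm over their backs; the gripper's body (75 mm by 177 mm) begins 78 mm behind the grasp point.
Start: joints at [1.07, 0.3, 1.521, -0, 1.321, -0.067], TCP at [0.231, 0.499, 0.205] pointing down, gripper open.
Joint ranges: [-3.03, 3.03], [-0.79, 2.21], [0.23, 2.52], [-1.04, 4.18], [0, 3.07], [-2.55, 2.55]. Speed limits (rad/s): [2.22, 2.22, 2.57, 3.14, 3.14, 3.14].

## Interface

Orientations are given as [roll, pitch, yaw] about the fixed x, y, z axes, in that order (R = Rz(yaw) Ry(pitch) Rx(roll)).
In Python, from station import ctrl gives the robot as it stands.
- The arm moves only by the shell command python3 -m pendant 'ROWS' [OPENING] [FORCE]. ROWS is JSON, a list of rows, each a list of 2 entries, a list of its own where there are three numbers: the shift along the world's x, y, z in cm, then the turn about the world's z in rad. A call has 1 to 20 rows; each row shifts and turns the commanded pose from where the row before left it; what a row does not reach is not made up. A row lasts 1/12 s, in which the tool goes at most 41.7 mm and 7.16 degrees, less where a joint would pass 70% of its speed; a pose out of reach is approached as far as the arm can. A call is refused whole if a number of a shift passes 4.17 or a number of a turn 0.125, either way. A call with a gripper value outside its range is refused whole. OPENING is the opening, from 0 (shut) to 1 (fully open), set as the call begins (- or left out, the last holds). The fingers move at their own pace and stop on an object; FORCE is the grip in N (left out, the last holds). Time passes only in rows, so rows that do not move let the fingers close. It gives the time, the measured TCP pose, the force, the opening and the grip force at its end, in the units of the state.
- ctrl.get_obs(): the state, without advancing time (a new reading comes with each control period).
- ctrl.camera(name): name is "scene" or "top"; returns a dict with "color" (480x640x3 uint8, red, green, blue), "intrinsics" (3x3 intrinsics, pixels), "camera_from_world" (4x4, takes a point from world to camera coordinates). Camera axes: x right, y down, z forward; pixel columns grow to the right and rows downward; lengths in m; the calibration is good to about 2 mm. A picture is of the moment at which its call begins. There is no depth.
- ctrl.hand_in(): hands the job in; it is judged then, once.
The state is a dict: "time_s": time; "qpos": joint angles; "joint_vel": joint speeds; "tau": joint torques, N m; "ee_pos": TCP position; "eef_rot": TCP orientation; "force": force on the tool from outside, world axes, zero at the start; "moment": the same for the moment, N m; "grip_width": finger opening in m; "grip_force": force on a finger pad.
Only numpy, scipy, OpenCV 4.12 (cv2) and the standard library are available. Lean on these libraries where they do the work, as an engineer would, in place of code of your own. Each camera call takes 0.05 s, during which the arm holds its last target. There are 200 camera calls.

## Task

The reagent unit's tray is latched shut: take the red release pin from its stand and push it straight down through the red-ringed hole in the unit's top until the tray springs out. Stand every amber bottle that is on the bench upright in the open tray, push the tray fully home by its front until it latches, and only then slide the bolt fully home into the tray's keeper. Leave the pin upright in its stand, and leave the dish, the white jar and the green dropper bottle where they are.

Things in the scene. Friction and masses are not known exactly. Their poses are not given: they have to be found in the camera images.
- unit: White low-profile reagent unit fixed to the bench, 220 deep, 355 wide, flat top 106 high. Origin: bench level, on the front face at the middle of the tray; own x points into the unit (away from the robot, the tray slides out along -x), own y to the left, z up. The front face reaches from y = -160 to +195. The lid over the tray is clear. A bolt shelf (75 wide, 45 deep, top 61 high) stands out of the front at the left end.
- hole (a point): Centre of the mouth of the release hole, in the unit's flat top (106 above the bench) at the right end, ringed by red dashes: 11 diameter, chamfered, through an 8 thick cover. 12 below the mouth lies the pad of the hidden spring latch; pushing it down about 5 or more (2 N at first, 4 N at 8; it stops dead at 12) frees the tray, which a spring then slides out.
- tray (a joint): Slide of the grey reagent tray, m: 0 home (caught by the latch), grows as it comes out, 0.125 fully out. A weak spring (4 N at home, 1 N out) drives it out whenever the latch is not holding it. Pushing it home needs up to about 12 N, mostly between 0.017 and 0.011 where it rides over the latch, which clicks in by itself at 0; it may be pushed to -0.004 and then rests between 0 and 0.001.
- tray_floor (a point): Centre of the tray's floor, on its upper side (14 above the bench); same axes as the unit. The floor is 76 (x) by 202 (y) inside with a rim 12 above the floor; a blue front panel, 44 above the bench, 12 thick, has its inner side 50 in front of this point. When the tray is fully out this point is 75 before the unit's front face. Four bottles fit in one row along y, 48 apart.
- tray_handle (a point): Middle of the tray's steel pull bar: 12 thick, 90 long along the unit's y, centre 62 above the bench, 36 in front of the unit's face when home, 24 before the front of the blue panel.
- bolt (a joint): Slide of the steel barrel bolt at the left of the unit's front, m: 0 drawn back, 0.035 fully home in the keeper on the tray's left end; it slides along the unit's -y (to the right), friction about 2 N, no spring.
- bolt_knob (a point): Grip point on the bolt's upright black knob, 12 diameter, its axis 32 in front of the unit's front face; it rises from 73 to 122 above the bench, this point is at 100. The keeper post on the tray is 82 high.
- pin_handle (a point): Centre of the red handle of the release pin: handle 16 diameter, 42 long, upright (z up its axis). Below it is a red flange 24 diameter, 3 thick (its underside 24 below this point), then a steel shaft 6 diameter, 45 long. Mass about 40 g.
- pin_tip (a point): Lower end of the release pin's steel shaft, 69 below the handle's centre along the pin's axis.
- stand_mouth (a point): Centre of the mouth of the pin's stand, a loose aluminium block of 0.4 kg, 55 x 55 x 52 high, with an upright hole 14 diameter, 50 deep. The pin stands in it with its flange resting on the top.
- bottle1_mid (a point): Amber reagent bottle with white label and cap, loose, upright on the bench; all alike: body 38 diameter from its foot to 52 up, cap 24 diameter, 75 high overall, 50 to 100 g. This point is at half height (37.5 above its foot), z up its axis. May be absent (None).
- bottle2_mid (a point): Amber reagent bottle with white label and cap, loose, upright on the bench; all alike: body 38 diameter from its foot to 52 up, cap 24 diameter, 75 high overall, 50 to 100 g. This point is at half height (37.5 above its foot), z up its axis. May be absent (None).
- bottle3_mid (a point): Amber reagent bottle with white label and cap, loose, upright on the bench; all alike: body 38 diameter from its foot to 52 up, cap 24 diameter, 75 high overall, 50 to 100 g. This point is at half height (37.5 above its foot), z up its axis. May be absent (None).
- bottle4_mid (a point): Amber reagent bottle with white label and cap, loose, upright on the bench; all alike: body 38 diameter from its foot to 52 up, cap 24 diameter, 75 high overall, 50 to 100 g. This point is at half height (37.5 above its foot), z up its axis. May be absent (None).
- dish: Covered round glass dish, 94 diameter, 17 high, origin under its centre; bystander.
- jar: White jar with red cap, 66 diameter, 85 high, origin under its centre; bystander.
- dropper: Small green dropper bottle, 32 diameter, 70 high, origin under its centre; bystander.

How it is judged:
By the outcome, as a careful person would: the job done as asked, in the order asked, and still so for the second after the job is handed in, with the robot touching nothing.
Of bottle1, bottle2, bottle3, bottle4 only 2 to 4 are there at a start; the rules pass over those that are not, and their reading is None.
At some moment in a run one of stand may be knocked a few centimetres aside while the robot is not near it.
It also fails if it takes over 210 s, if anything falls off the work surface, if the arm or the gripper's body presses on something with over 40 N, if the wrist force passes 120 N, or if a joint passes its speed limit or range.

## Working session

There is one attempt and no reset: what is moved stays moved. The work goes in short steps, Python scripts to look and compute and a shell command to move; the robot and the scene stay as the last step left them, time stands still between calls to the robot, and variables do not carry over. Pictures are saved under pics/ and viewed, at most 14 in all, crops included, and the job is handed in when it is done.

```bash
mkdir -p pics; ls
cat > h.py <<'E'
import numpy as np, cv2
from station import ctrl
def shot(name,tag=None):
    c=ctrl.camera(name)
    if tag: cv2.imwrite(f'pics/{tag}.png',c['color'][:,:,::-1])
    return c
def ray(c,uv):
    K=np.array(c['intrinsics']);T=np.array(c['camera_from_world']);R=T[:3,:3];o=-R.T@T[:3,3]
    d=R.T@np.linalg.inv(K)@np.array([uv[0],uv[1],1.]);return o,d/np.linalg.norm(d)
def plane(c,uv,z):
    o,d=ray(c,uv);return o+d*(z-o[2])/d[2]
def tri(c1,u1,c2,u2):
    o1,d1=ray(c1,u1);o2,d2=ray(c2,u2)
    s=np.linalg.lstsq(np.c_[d1,-d2],o2-o1,rcond=None)[0]
    p,q=o1+s[0]*d1,o2+s[1]*d2
    return (p+q)/2,np.linalg.norm(p-q)
def proj(c,p):
    T=np.array(c['camera_from_world']);q=T[:3,:3]@np.array(p)+T[:3,3];q=np.array(c['intrinsics'])@q;return q[:2]/q[2]
E
python3 - <<'E'
from h import *
for n in('scene','top'):
    c=shot(n,n+'0');print(n,ray(c,(320,240)),c['intrinsics'][0][0])
o=ctrl.get_obs();print(o['time_s'],o['ee_pos'],o['eef_rot'],o['grip_width'])
E
```

```text
pics
scene (array([ 1.46998238, -0.11805585,  0.848342  ]), array([-0.76937441,  0.08994618, -0.63243395])) 619.9026366455975
top (array([ 0.29060507, -0.01481422,  1.40639648]), array([ 0.22781316, -0.01843783, -0.97353028])) 542.7693101236446
0.1 [0.23108302 0.4988717  0.20498221] [-3.14065809e+00 -5.97750372e-05  2.70779159e+00] 0.0940896788480157
```

View pics/scene0.png

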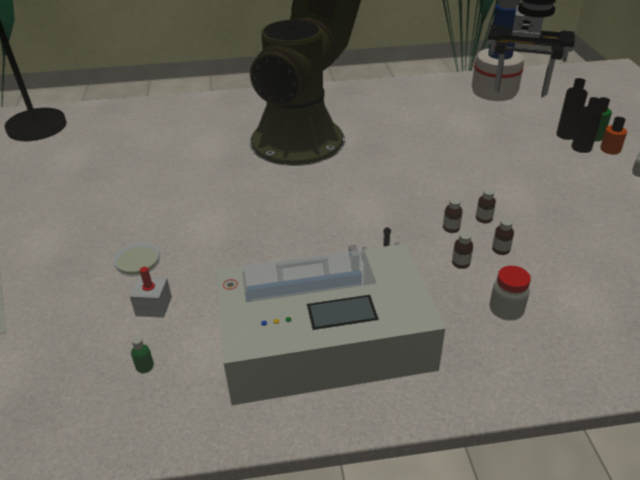

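View pics/top0.png

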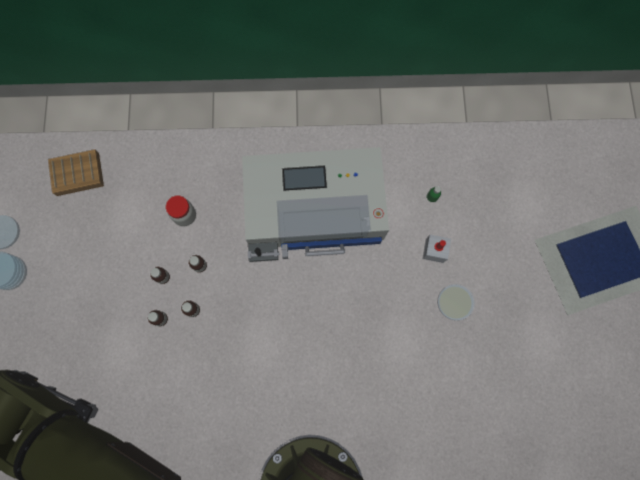

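The scene view (from behind the unit) and the top view both show four bottles (top at about (160,274), (198,263), (157,317), (190,308)), the pin at (440,245), the hole at (378,213), the bolt knob at (258,251) and the handle at (325,250). I'll measure these now.

```bash
cat > m1.py <<'E'
from h import *
S=cv2.imread('pics/scene0.png');T=cv2.imread('pics/top0.png')
a=cv2.resize(T[150:270,235:460],None,fx=3.5,fy=3.5,interpolation=cv2.INTER_CUBIC)[:, :787]
b=cv2.resize(S[225:315,120:320],None,fx=2,fy=2,interpolation=cv2.INTER_CUBIC)
b2=cv2.resize(S[190:280,380:550],None,fx=2,fy=2,interpolation=cv2.INTER_CUBIC)
W=np.zeros((600,787,3),np.uint8);W[:420]=a;W[420:600,:400]=b;W[420:600,400:740]=b2
cv2.imwrite('pics/comp.png',W)
for n,I in(('s',S),('t',T)):
    h=cv2.cvtColor(I,cv2.COLOR_BGR2HSV)
    m=((h[...,0]<8)|(h[...,0]>172))&(h[...,1]>130)&(h[...,2]>60)
    k,l,st,ce=cv2.connectedComponentsWithStats(m.astype(np.uint8))
    for i in range(1,k):
        if st[i,4]>5: print(n,'red',st[i],ce[i].round(1))
    m=(h[...,2]<75)&(h[...,1]>20)
    k,l,st,ce=cv2.connectedComponentsWithStats(m.astype(np.uint8))
    for i in range(1,k):
        if 40<st[i,4]<500: print(n,'dark',st[i],ce[i].round(1))
E
python3 m1.py
```

```text
s red [475  66  21  11  55] [484.7  72.4]
s red [502  70  20   8  49] [510.9  74.6]
s red [140 267  14  23 176] [146.1 278.9]
s red [498 266  32  26 683] [513.4 278.5]
s dark [597   0  24  13  69] [608.1   4.7]
s dark [625   0  15  32 284] [634.   13.5]
s dark [630  32  10  17  65] [635.   40.1]
s dark [612 117  13  15 136] [617.8 124. ]
s dark [633 162   7  14  62] [636.2 168.5]
s dark [476 194  20  29 412] [485.2 208.6]
s dark [443 204  19  29 424] [452.2 218.1]
s dark [492 224  22  31 475] [502.6 239.5]
s dark [384 228   7  18  81] [386.4 235.9]
s dark [452 238  21  31 471] [462.  253.3]
s dark [139 271  12  16  95] [146.  278.9]
s dark [498 278  30  17 204] [511.  288.4]
s dark [132 343  21  30 452] [141.9 358.4]
t red [166 196  23  22 388] [177.1 206.5]
t red [435 241  10  10  68] [439.5 245.5]
t dark [ 57 152  46  43 165] [ 89.7 178.4]
t dark [284 167  42  22 135] [304.8 178.2]
t dark [427 191  11  11  55] [431.1 197.2]
t dark [284 236  80   7 117] [323.3 239.4]
t dark [343 242  37   4  56] [360.9 243.4]
t dark [308 245  32   3  48] [323.  245.9]
t dark [190 256  14  14  89] [198.4 264. ]
t dark [152 267  15  15  99] [160.5 275.4]
t dark [183 301  15  15  93] [191.6 308.9]
t dark [150 311  14  14  98] [158.6 318.2]
t dark [343 456  15  17 104] [350.4 464.3]
```

View pics/comp.png

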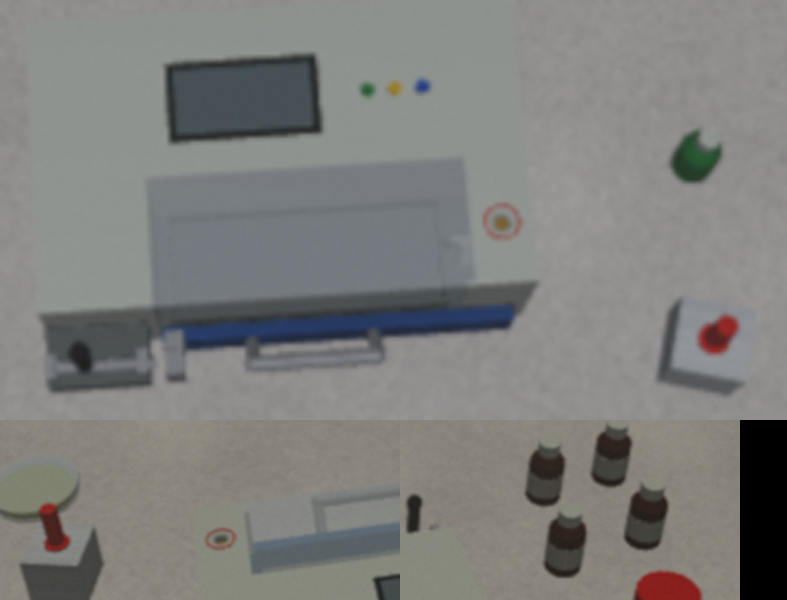

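The composite shows the hole at composite (502,221), i.e. top (378.4,213), and scene (230.5,284.5). The unit's front top edge runs (40,315)–(537,283), the knob top is at about (80,352), and the pin flange is at (713,340).

```bash
cat > m2.py <<'E'
from h import *
s=shot('scene');t=shot('top')
A=lambda x,y:((x+.5)/3.5-.5+235,(y+.5)/3.5-.5+150)
B=lambda x,y:((x+.5)/2-.5+120,(y-419.5)/2-.5+225)
C=lambda x,y:((x-399.5)/2-.5+380,(y-419.5)/2-.5+190)
hole=tri(t,A(502,221),s,B(221,539));print('hole',hole, plane(t,A(502,221),.106),plane(s,B(221,539),.106))
L=plane(t,A(40,315),.106);R=plane(t,A(537,283),.106);print('edge',L,R,np.linalg.norm(L-R),np.arctan2(*(L-R)[:2][::-1])-np.pi/2)
print('flange',tri(t,A(713,340),s,B(57,542)),'ptop',tri(t,A(730,325),s,B(50,509)))
print('knobtop',tri(t,A(77,350),s,C(414,500)))
for a in((246,357),(383,351)):print('handle end',plane(t,A(*a),.062))
I=t['color'];g=cv2.cvtColor(I,cv2.COLOR_RGB2HSV)
for (u,v),sc in zip(((198.4,264),(160.5,275.4),(191.6,308.9),(158.6,318.2)),((465,237.5),(506.5,223),(454.5,202.5),(487.5,193.5))):
    # body+cap blob: cap = bright pixels up/left near dark
    x0,y0=int(u)-11,int(v)-12
    p=g[y0:y0+24,x0:x0+24];m=(p[...,2]>165).astype(np.uint8)
    print(p[...,2].max(), end=' ')
    dk=(p[...,2]<75).astype(np.uint8)
    hull=cv2.fillConvexPoly(np.zeros_like(dk),cv2.convexHull(cv2.findNonZero(dk)),1)
    cm=hull&(p[...,2]>110);q=cv2.findNonZero(cm.astype(np.uint8)).reshape(-1,2)
    cap=q.mean(0)+(x0,y0);print('cap px',cap,len(q),'tri',tri(t,cap,s,sc),plane(t,cap,.075),plane(s,sc,.075))
E
python3 m2.py
```

```text
hole (array([ 0.66124263, -0.18477225,  0.1050684 ]), np.float64(0.0021946796931865313)) [ 0.66098104 -0.18575599  0.106     ] [ 0.66243537 -0.18358957  0.106     ]
edge [0.60016262 0.14254213 0.106     ] [ 0.61497182 -0.2080885   0.106     ] 0.35094322379401677 0.04221082262939979
flange (array([ 0.58256368, -0.34129055,  0.05164938]), np.float64(0.0013955884766193472)) ptop (array([ 0.58371917, -0.34148358,  0.09441596]), np.float64(0.005894701448911938))
knobtop (array([0.57168393, 0.11511661, 0.11805482]), np.float64(0.0003403610380167176))
handle end [ 0.57585389 -0.00132377  0.062     ]
handle end [ 0.5779323  -0.10051491  0.062     ]
152 cap px [194.64705882 261.11764706] 34 tri (array([0.55763372, 0.27820494, 0.06604572]), np.float64(0.003193022509529526)) [0.55545142 0.27465933 0.075     ] [0.56794234 0.27536299 0.075     ]
152 cap px [156.03225806 273.09677419] 31 tri (array([0.52916802, 0.37421889, 0.06853716]), np.float64(0.004571909444305018)) [0.52736707 0.37003709 0.075     ] [0.53664528 0.37267461 0.075     ]
156 cap px [187.17391304 307.32608696] 46 tri (array([0.44158464, 0.29289522, 0.06775495]), np.float64(0.0024500055663075494)) [0.44049239 0.29000517 0.075     ] [0.45098733 0.29038797 0.075     ]
154 cap px [153.75675676 316.83783784] 37 tri (array([0.42018088, 0.37429175, 0.06705546]), np.float64(0.0018846176033872409)) [0.4191791  0.37103272 0.075     ] [0.43069692 0.370325   0.075     ]
```

```bash
python3 -m pendant '[[[1.45,-3.5,0],-0.12],[[1.45,-3.5,0],-0.12],[[1.45,-3.5,0],-0.12],[[1.45,-3.5,0],-0.12],[[1.45,-3.5,0],-0.12],[[1.45,-3.5,0],-0.12],[[1.45,-3.5,0],-0.12],[[1.45,-3.5,0],-0.12],[[1.45,-3.5,0],-0.12],[[1.45,-3.5,0],0],[[1.45,-3.5,0],0],[[1.45,-3.5,0],0],[[1.45,-3.5,0],0],[[1.45,-3.5,0],0],[[1.45,-3.5,0],0],[[1.45,-3.5,0],0],[[1.45,-3.5,0],0],[[0,0,0],0]]' 0.6
python3 - <<'E'
from h import *
s=shot('scene');t=shot('top')
def red(c,lo,hi):
    h=cv2.cvtColor(c['color'],cv2.COLOR_RGB2HSV)
    m=((h[...,0]<8)|(h[...,0]>172))&(h[...,1]>130)&(h[...,2]>60)
    k,l,st,ce=cv2.connectedComponentsWithStats(m.astype(np.uint8))
    for i in range(1,k):
        if st[i,4]>20:print(st[i],ce[i].round(1))
red(s,0,0);print();red(t,0,0)
E
```

```text
time_s: 1.7
ee_pos: [0.4788, -0.1006, 0.205]
eef_rot: [-3.141, 0.001, 1.624]
force: [-0.3, 0.6, -0.3]
grip_width: 0.0565
grip_force: 0.0
[475  66  47  12 122] [497.   73.7]
[140 267  14  23 176] [146.1 278.8]
[498 266  32  26 684] [513.4 278.5]

[166 196  23  22 387] [177.1 206.5]
[435 241  10  10  68] [439.5 245.5]
```

```bash
python3 -m pendant '[[[1.3,-3.0,0],0],[[1.3,-3.0,0],0],[[1.3,-3.0,0],0],[[1.3,-3.0,0],0],[[1.3,-3.0,0],0],[[1.3,-3.0,0],0],[[1.3,-3.0,0],0],[[1.3,-3.0,0],0],[[0,0,-3],0],[[0,0,-3],0],[[0,0,0],0],[[0,0,0],0]]'
python3 - <<'E'
from h import *
s=shot('scene');t=shot('top')
a=cv2.resize(s['color'][215:330,80:240],(800,575))[:,:,::-1]
cv2.imwrite('pics/p1.png',a)
print(ctrl.get_obs()['ee_pos'])
E
```

```text
time_s: 2.8
ee_pos: [0.5815, -0.3344, 0.1449]
eef_rot: [-3.139, -0.002, 1.629]
force: [-0.4, -0.5, 0.4]
grip_width: 0.0562
grip_force: 0.0
[ 0.58251573 -0.33537754  0.14791513]
```

View pics/p1.png

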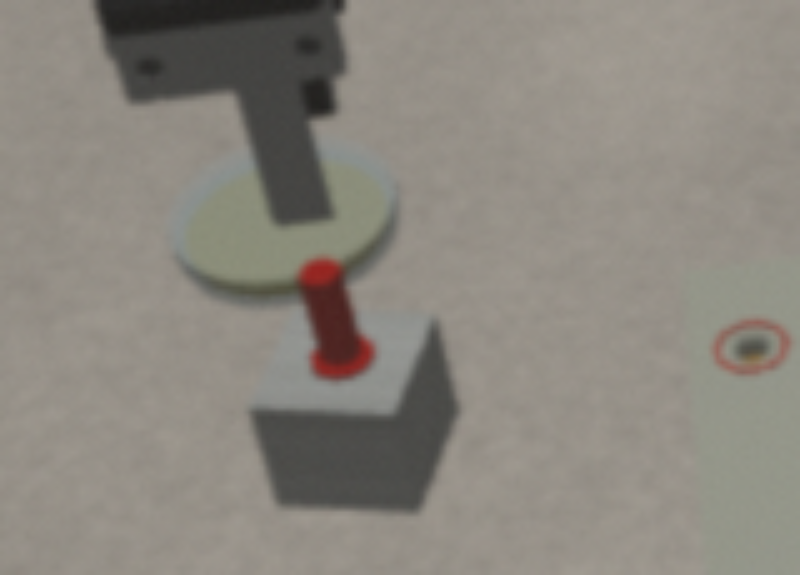

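The near finger's tip is at (305,222), straight above the pin top at (320,272). I'll shift -y by 6 mm, descend and grip.

```bash
python3 -m pendant '[[[0,-0.6,0],0],[[0,0,-2],0],[[0,0,-2],0],[[0,0,-2],0],[[0,0,-1.5],0],[[0,0,-0.8],0],[[0,0,0],0],[[0,0,0],0]]'; python3 -m pendant '[[[0,0,0],0],[[0,0,0],0],[[0,0,0],0],[[0,0,0],0],[[0,0,0],0],[[0,0,0],0],[[0,0,0],0],[[0,0,0],0]]' 0 20
```

```text
time_s: 3.57
ee_pos: [0.5821, -0.3423, 0.0638]
eef_rot: [3.14, 0.001, 1.628]
force: [-0.2, -0.4, 0.1]
grip_width: 0.0563
grip_force: 0.0
time_s: 4.23
ee_pos: [0.5817, -0.342, 0.0625]
eef_rot: [3.142, 0.0, 1.628]
force: [0.2, 0.1, 0.9]
grip_width: 0.016
grip_force: 20.0
```

```bash
python3 -m pendant '[[[0,0,2],0],[[0,0,3],0],[[0,0,3],0],[[0,0,3],0],[[0,0,2],0],[[0,0,0],0],[[1.1,2.2,0],0],[[1.1,2.2,0],0],[[1.1,2.2,0],0],[[1.1,2.2,0],0],[[1.1,2.2,0],0],[[1.1,2.2,0],0],[[1.1,2.2,0],0],[[0.2,0.3,0],0],[[0,0,-1.5],0],[[0,0,-0.6],0],[[0,0,0],0],[[0,0,0],0],[[0,0,0],0]]'
python3 - <<'E'
from h import *
s=shot('scene');t=shot('top')
a=cv2.resize(s['color'][200:320,180:300],(500,500),interpolation=cv2.INTER_CUBIC)[:,:,::-1]
b=cv2.resize(t['color'][190:262,350:422],(300,300),interpolation=cv2.INTER_CUBIC)[:,:,::-1]
W=np.zeros((500,800,3),np.uint8);W[:,:500]=a;W[:300,500:]=b
cv2.imwrite('pics/p2.png',W)
o=ctrl.get_obs();print(o['ee_pos'],o['grip_width'])
E
```

```text
time_s: 5.82
ee_pos: [0.6606, -0.1856, 0.1719]
eef_rot: [3.141, 0.0, 1.627]
force: [1.2, 0.2, -0.9]
grip_width: 0.0157
grip_force: 20.0
[ 0.66072553 -0.18541824  0.17206724] 0.015260866959984807
```

View pics/p2.png

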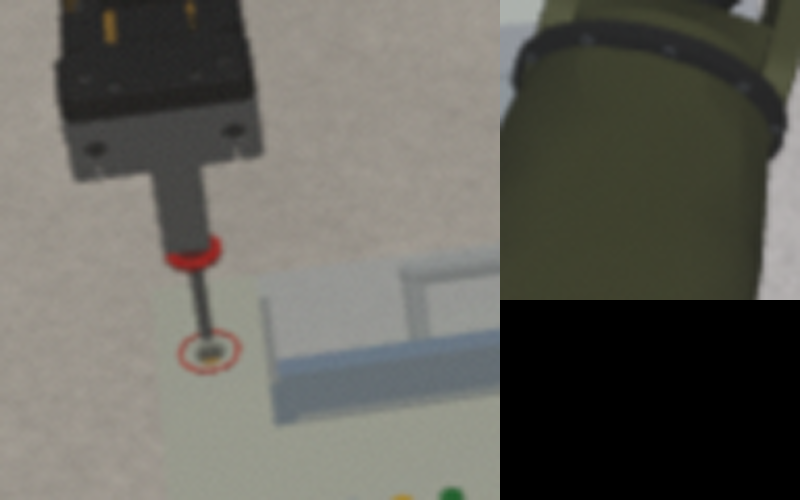

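The pin tip at p2 (207,338) sits just above the red-ringed hole at (209,352). I'll compute the flange, tip and hole positions on known height planes.

Run:
```python
from h import *
s=shot('scene')
f=500/120;P=lambda x,y:((x+.5)/f-.5+180,(y+.5)/f-.5+200)
print('tip',plane(s,P(207,338),.1165),'flange',plane(s,P(193.5,251),.163),'hole',plane(s,P(209.5,352),.106))
print('shaft top',plane(s,P(197,275),.158))
h=cv2.cvtColor(s['color'],cv2.COLOR_RGB2HSV)[200:320,180:300]
m=((h[...,0]<8)|(h[...,0]>172))&(h[...,1]>90)
k,l,st,ce=cv2.connectedComponentsWithStats(m.astype(np.uint8))
for i in range(1,k):
    if st[i,4]>5:
        x,y,w,hh,_=st[i];c=(180+x+(w-1)/2,200+y+(hh-1)/2);print(st[i],c,plane(s,c,.106))
```

```text
tip [ 0.6646773  -0.18408522  0.1165    ] flange [ 0.66296951 -0.18415702  0.163     ] hole [ 0.66195298 -0.18418583  0.106     ]
shaft top [ 0.6721807 -0.1835091  0.158    ]
[40 56 13  9 58] (np.float64(226.0), np.float64(260.0)) [ 0.59622521 -0.18977028  0.106     ]
```

```bash
python3 -m pendant '[[[-0.05,0,-0.4],0],[[0,0,-0.4],0],[[0,0,-0.4],0],[[0,0,-0.4],0],[[0,0,-0.4],0],[[0,0,0],0],[[0,0,0],0]]'
```

```text
time_s: 6.55
ee_pos: [0.6601, -0.1849, 0.1511]
eef_rot: [-3.141, -0.0, 1.628]
force: [0.9, -0.0, 0.1]
grip_width: 0.0155
grip_force: 20.0
```

The tip is inside the hole with no contact force. Pushing down.

```bash
python3 -m pendant '[[[0,0,-0.3],0],[[0,0,-0.3],0],[[0,0,-0.25],0],[[0,0,-0.2],0],[[0,0,0],0],[[0,0,0],0],[[0,0,0],0],[[0,0,0],0],[[0,0,0],0],[[0,0,0],0]]'
python3 - <<'E'
from h import *
t=shot('top');s=shot('scene')
W=np.vstack([t['color'][190:330,240:480],s['color'][190:330,160:400]])[:,:,::-1]
cv2.imwrite('pics/p3.png',cv2.resize(W,None,fx=2,fy=2))
E
```

```text
time_s: 7.38
ee_pos: [0.6603, -0.185, 0.1411]
eef_rot: [3.141, 0.0, 1.628]
force: [1.6, 0.0, 2.2]
grip_width: 0.0155
grip_force: 20.0
```

View pics/p3.png

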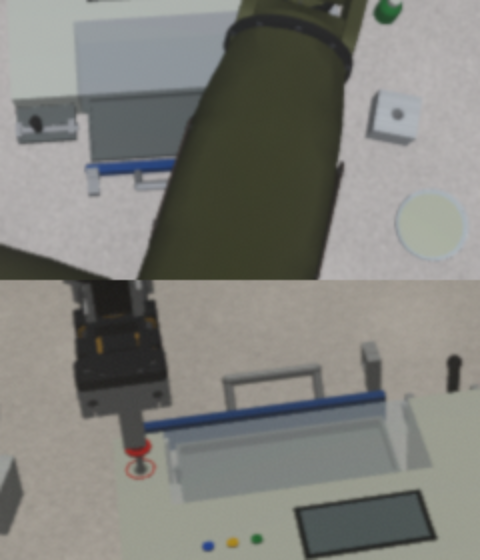

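The tray has sprung out: its panel is now at p3 (130,167) in top view. The stand hole is at p3 (398,114), i.e. top (438.8,246.8). I'll raise the pin and take it back towards the stand, then look again.

```bash
python3 -m pendant '[[[0,0,1],0],[[0,0,1.5],0],[[0,0,2],0],[[0,0,2],0],[[0,0,0],0],[[-1.1,-2.2,0],0],[[-1.1,-2.2,0],0],[[-1.1,-2.2,0],0],[[0,0,0],0],[[0,0,0],0]]'
python3 - <<'E'
from h import *
s=shot('scene');t=shot('top')
for c,r,z in((t,(405,480,215,275),.052),(s,(110,190,255,330),.052)):
    x0,x1,y0,y1=r;g=cv2.cvtColor(c['color'],cv2.COLOR_RGB2GRAY)[y0:y1,x0:x1]
    m=(g>140).astype(np.uint8);m=(g>np.percentile(g,50)).astype(np.uint8)
    print(np.percentile(g,[2,25,50,75,98]))
a=cv2.resize(t['color'][215:275,405:480],(600,480),interpolation=cv2.INTER_CUBIC)
b=cv2.resize(s['color'][255:330,110:190],(200,188))
W=np.zeros((480,800,3),np.uint8);W[:,:600]=a;W[:188,600:]=b
cv2.imwrite('pics/p4.png',W[:,:,::-1])
E
```

```text
time_s: 8.32
ee_pos: [0.6264, -0.2517, 0.2052]
eef_rot: [-3.14, -0.001, 1.626]
force: [-0.4, 1.4, -0.0]
grip_width: 0.0155
grip_force: 20.0
[ 41.  63.  64. 174. 179.]
[ 77. 143. 148. 151. 154.]
```

View pics/p4.png

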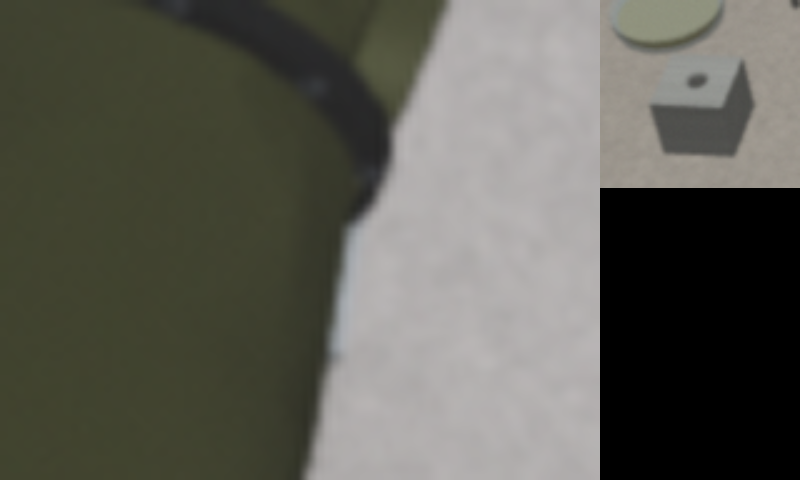

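In p4 the stand hole at (697,80), i.e. scene (148.5,286.7), appears unmoved. The arm now hides it from the top camera, so I'll use the earlier top pixel (438.6,246.6).

Run:
```python
from h import *
s=shot('scene');t=shot('top')
print(tri(t,(438.6,246.6),s,(148.5,286.7)),plane(s,(148.5,286.7),.052),plane(t,(438.6,246.6),.052),ctrl.get_obs()['ee_pos'])
```

```text
(array([ 0.5833355 , -0.34170889,  0.0500312 ]), np.float64(0.002619405866918539)) [ 0.58583625 -0.33980217  0.052     ] [ 0.5830134  -0.34257944  0.052     ] [ 0.62745445 -0.25002892  0.20560598]
```

```bash
python3 -m pendant '[[[-1.1,-2.3,0],0],[[-1.1,-2.3,0],0],[[-1.1,-2.3,0],0],[[-1.1,-2.2,0],0],[[0,0,-2.5],0],[[0,0,-2.5],0],[[0,0,-2],0],[[0,0,0],0],[[0,0,0],0],[[0,0,0],0]]'
python3 - <<'E'
from h import *
s=shot('scene')
cv2.imwrite('pics/p5.png',cv2.resize(s['color'][225:325,100:200],(500,500),interpolation=cv2.INTER_CUBIC)[:,:,::-1])
E
```

```text
time_s: 9.35
ee_pos: [0.584, -0.3418, 0.1376]
eef_rot: [3.14, 0.001, 1.629]
force: [-0.1, -0.2, 1.1]
grip_width: 0.0156
grip_force: 20.0
```

View pics/p5.png

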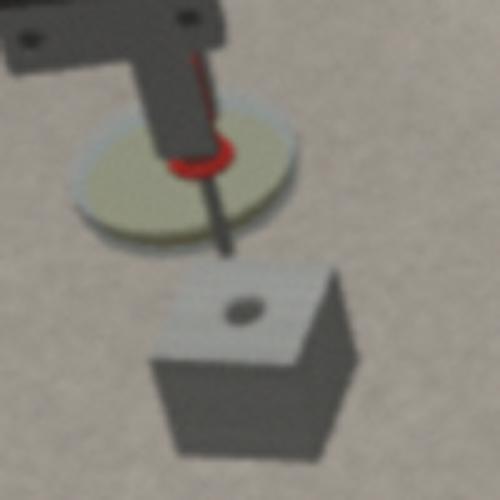

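The tip is at (227,253). Extending the shaft line lands at about (242,311), on the hole at (244,312). Lowering and releasing.

```bash
python3 -m pendant '[[[0,0,-1.5],0],[[0,0,-1.5],0],[[0,0,-1.5],0],[[0,0,-1.5],0],[[0,0,-1],0],[[0,0,-0.35],0],[[0,0,0],0],[[0,0,0],0],[[0,0,0],0]]'
```

```text
time_s: 10.15
ee_pos: [0.5836, -0.3422, 0.0635]
eef_rot: [3.14, 0.001, 1.628]
force: [0.2, 0.8, -0.9]
grip_width: 0.0157
grip_force: 20.0
```

```bash
python3 -m pendant '[[[0,0,0],0],[[0,0,0],0],[[0,0,0],0],[[0,0,0],0],[[0,0,0],0],[[0,0,2],0],[[0,0,3],0],[[0,0,3],0],[[0,0,3],0],[[0,0,3],0],[[0,0,0],0]]' 0.55; python3 -m pendant '[[[-0.2,3.8,0],0],[[-0.2,3.8,0],0],[[-0.2,3.8,0],0],[[-0.2,3.8,0],0],[[-0.2,3.8,0],0],[[-0.2,3.8,0],0],[[-0.2,3.8,0],0],[[-0.2,3.8,0],0],[[-0.2,3.8,0],0],[[-0.2,3.8,0],0],[[-0.2,3.8,0],0],[[-0.2,3.8,0],0],[[-0.2,3.8,0],0],[[-0.2,3.8,0],0],[[-0.2,3.8,0],0],[[-0.2,3.8,0],0],[[0,0,0],0],[[0,0,0],0],[[0,0,0],0]]' 0.7
python3 - <<'E'
from h import *
s=shot('scene');t=shot('top')
W=np.zeros((600,780,3),np.uint8)
W[:330]=cv2.resize(t['color'][200:310,230:490],None,fx=3,fy=3,interpolation=cv2.INTER_CUBIC)
W[330:600,:390]=cv2.resize(s['color'][195:330,115:310],None,fx=2,fy=2)
W[330:600,390:780]=cv2.resize(s['color'][180:315,345:540],None,fx=2,fy=2)
cv2.imwrite('pics/p6.png',W[:,:,::-1])
E
```

```text
time_s: 11.07
ee_pos: [0.5847, -0.3429, 0.2095]
eef_rot: [3.134, 0.006, 1.628]
force: [1.0, 1.1, 0.3]
grip_width: 0.0516
grip_force: 0.0
time_s: 12.65
ee_pos: [0.5511, 0.2656, 0.202]
eef_rot: [-3.141, 0.0, 1.628]
force: [0.7, 0.3, 0.7]
grip_width: 0.0655
grip_force: 0.0
```

View pics/p6.png

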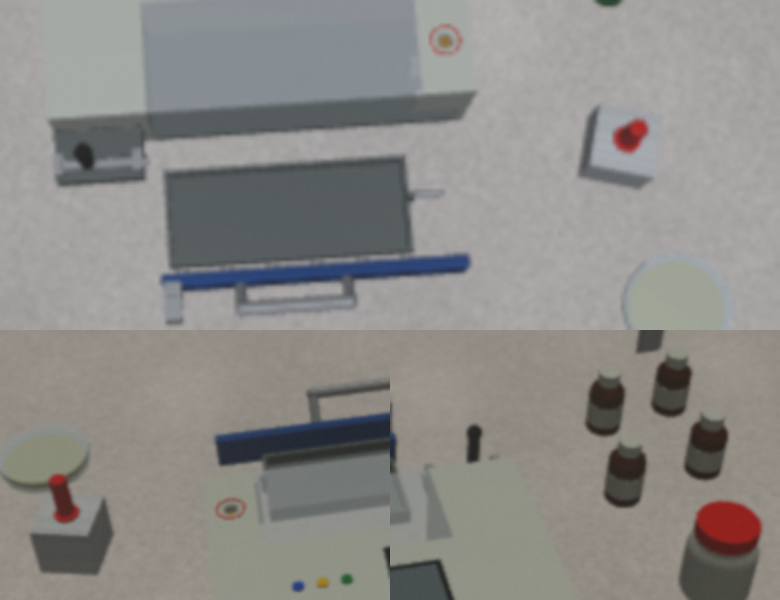

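The pin stands in its stand. The tray is out: its rim corners are at p6 (165,172), (404,157), (412,250), (172,268), and the handle bar spans (237,305) to (355,300).

Run:
```python
from h import *
s=shot('scene');t=shot('top')
A=lambda x,y:((x+.5)/3-.5+230,(y+.5)/3-.5+200)
P=[plane(t,A(*p),.026) for p in((165,172),(404,157),(412,250),(172,268))]
print(np.round(P,4),np.mean(P,0),[np.linalg.norm(P[i]-P[i-1]).round(4) for i in range(4)])
d=P[0]-P[1];e=P[3]-P[2];print(np.arctan2(-d[0],d[1]),np.arctan2(-e[0],e[1]))
print('handle',plane(t,A(237,305),.065),plane(t,A(355,300),.065))
C=lambda x,y:((x-389.5)/2-.5+345,(y-329.5)/2-.5+180)
# foot centres from scene: foot ellipse centre ~ dark bottom mid
for cap in((629,442),(712,415),(610,374),(677,355)): print('cap@72',plane(s,C(*cap),.072))
```

```text
[[ 0.5705  0.0519  0.026 ]
 [ 0.5789 -0.1552  0.026 ]
 [ 0.4976 -0.1583  0.026 ]
 [ 0.4869  0.0469  0.026 ]] [ 0.53348344 -0.05368728  0.026     ] [np.float64(0.0838), np.float64(0.2072), np.float64(0.0813), np.float64(0.2055)]
0.04021258919346676 0.05195094074695569
handle [ 0.44944726 -0.00801752  0.065     ] [ 0.45130914 -0.10537967  0.065     ]
cap@72 [0.55888984 0.27715399 0.072     ]
cap@72 [0.53039229 0.37398796 0.072     ]
cap@72 [0.4444918  0.29331501 0.072     ]
cap@72 [0.42240925 0.37542787 0.072     ]
```

```bash
python3 -m pendant '[[[0.7,1.2,0],0],[[0,0,-3.5],0],[[0,0,-3.5],0],[[0,0,-3.5],0],[[0,0,-3.5],0],[[0,0,-2.5],0],[[0,0,-1.5],0],[[0,0,0],0],[[0,0,0],0]]'; python3 -m pendant '[[[0,0,0],0],[[0,0,0],0],[[0,0,0],0],[[0,0,0],0],[[0,0,0],0],[[0,0,0],0]]' 0.2 15
```

```text
time_s: 13.6
ee_pos: [0.5583, 0.2774, 0.0225]
eef_rot: [-3.141, 0.0, 1.627]
force: [0.1, 0.3, 0.6]
grip_width: 0.0657
grip_force: 0.0
time_s: 14.1
ee_pos: [0.5584, 0.2782, 0.0231]
eef_rot: [3.141, -0.0, 1.628]
force: [-1.0, -1.6, 5.3]
grip_width: 0.038
grip_force: 15.0
```

```bash
python3 -m pendant '[[[0,0,2],0],[[0,0,4],0],[[0,0,4],0],[[0,0,4],0],[[-0.2,-3.67,0],0],[[-0.2,-3.67,0],0],[[-0.2,-3.67,0],0],[[-0.2,-3.67,0],0],[[-0.2,-3.67,0],0],[[-0.2,-3.67,0],0],[[-0.2,-3.67,0],0],[[-0.2,-3.67,0],0],[[-0.2,-3.67,0],0],[[-0.2,-3.67,0],0],[[-0.2,-3.67,0],0],[[0,0,0],0],[[0,0,0],0],[[0,0,0],0]]'
```

```text
time_s: 15.6
ee_pos: [0.5361, -0.1253, 0.1624]
eef_rot: [-3.141, -0.0, 1.628]
force: [-0.5, 0.3, -1.4]
grip_width: 0.0377
grip_force: 15.0
```

```bash
python3 -m pendant '[[[0,0,-3],0],[[0,0,-3],0],[[0,0,-2.5],0],[[0,0,-2],0],[[0,0,-1],0],[[0,0,-0.6],0],[[0,0,-0.3],0],[[0,0,0],0],[[0,0,0],0]]';python3 -m pendant '[[[0,0,0],0],[[0,0,0],0],[[0,0,0],0],[[0,0,0],0]]' 0.6; python3 -m pendant '[[[0,0,3],0],[[0,0,4],0],[[0,0,4],0],[[0,0,4],0],[[0,0,0],0]]'
python3 - <<'E'
from h import *
s=shot('scene')
cv2.imwrite('pics/p7.png',cv2.resize(s['color'][180:330,130:380],(750,450))[:,:,::-1])
E
```

```text
time_s: 16.35
ee_pos: [0.5367, -0.1256, 0.0394]
eef_rot: [3.14, 0.0, 1.628]
force: [-1.0, -0.4, 0.2]
grip_width: 0.0378
grip_force: 15.0
time_s: 16.68
ee_pos: [0.5363, -0.1257, 0.0388]
eef_rot: [3.141, 0.0, 1.628]
force: [1.1, -0.0, 0.5]
grip_width: 0.0558
grip_force: 0.0
time_s: 17.1
ee_pos: [0.5386, -0.1264, 0.1966]
eef_rot: [3.131, 0.004, 1.628]
force: [-0.0, -0.3, 1.1]
grip_width: 0.0563
grip_force: 0.0
```

View pics/p7.png

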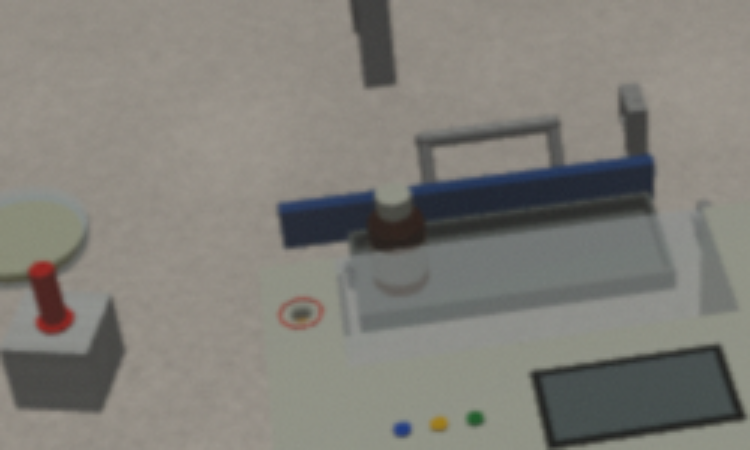

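Bottle 1 stands upright at the right end of the tray (p7 (398,240)). Next is bottle 2.

```bash
python3 -m pendant '[[[-0.05,3.57,0],0],[[-0.05,3.57,0],0],[[-0.05,3.57,0],0],[[-0.05,3.57,0],0],[[-0.05,3.57,0],0],[[-0.05,3.57,0],0],[[-0.05,3.57,0],0],[[-0.05,3.57,0],0],[[-0.05,3.57,0],0],[[-0.05,3.57,0],0],[[-0.05,3.57,0],0],[[-0.05,3.57,0],0],[[-0.05,3.57,0],0],[[-0.05,3.57,0],0],[[0,0,0],0],[[0,0,0],0],[[0,0,0],0]]' 0.7
```

```text
time_s: 18.57
ee_pos: [0.5289, 0.3736, 0.1872]
eef_rot: [-3.14, 0.001, 1.628]
force: [-0.4, 0.5, 0.8]
grip_width: 0.0657
grip_force: 0.0
```

```bash
python3 -m pendant '[[[0,0,-4],0],[[0,0,-4],0],[[0,0,-4],0],[[0,0,-2.5],0],[[0,0,-1.9],0],[[0,0,0],0],[[0,0,0],0]]'; python3 -m pendant '[[[0,0,0],0],[[0,0,0],0],[[0,0,0],0],[[0,0,0],0],[[0,0,0],0],[[0,0,0],0]]' 0.2 15;  python3 -m pendant '[[[0,0,2],0],[[0,0,4],0],[[0,0,4],0],[[0,0,4],0],[[0.05,-3.76,0],0],[[0.05,-3.76,0],0],[[0.05,-3.76,0],0],[[0.05,-3.76,0],0],[[0.05,-3.76,0],0],[[0.05,-3.76,0],0],[[0.05,-3.76,0],0],[[0.05,-3.76,0],0],[[0.05,-3.76,0],0],[[0.05,-3.76,0],0],[[0.05,-3.76,0],0],[[0.05,-3.76,0],0],[[0,0,0],0],[[0,0,0],0],[[0,0,0],0]]'
```

```text
time_s: 19.15
ee_pos: [0.5293, 0.373, 0.0243]
eef_rot: [-3.14, 0.001, 1.626]
force: [-0.2, 0.1, 1.5]
grip_width: 0.066
grip_force: 0.0
time_s: 19.65
ee_pos: [0.5295, 0.3743, 0.0252]
eef_rot: [3.141, -0.0, 1.628]
force: [-0.2, -0.5, 4.8]
grip_width: 0.0376
grip_force: 15.0
time_s: 21.23
ee_pos: [0.5351, -0.0767, 0.1644]
eef_rot: [-3.141, -0.0, 1.628]
force: [-0.3, -0.4, -1.2]
grip_width: 0.0381
grip_force: 15.0
```

```bash
python3 -m pendant '[[[0,-0.05,-3],0],[[0,0,-3],0],[[0,0,-2.5],0],[[0,0,-2],0],[[0,0,-1],0],[[0,0,-0.6],0],[[0,0,-0.4],0],[[0,0,0],0],[[0,0,0],0]]';python3 -m pendant '[[[0,0,0],0],[[0,0,0],0],[[0,0,0],0],[[0,0,0],0]]' 0.6; python3 -m pendant '[[[0,0,3],0],[[0,0,4],0],[[0,0,4],0],[[0,0,4],0],[[-0.91,3.7,0],0],[[-0.91,3.7,0],0],[[-0.91,3.7,0],0],[[-0.91,3.7,0],0],[[-0.91,3.7,0],0],[[-0.91,3.7,0],0],[[-0.91,3.7,0],0],[[-0.91,3.7,0],0],[[-0.91,3.7,0],0],[[-0.91,3.7,0],0],[[0,0,0],0],[[0,0,0],0],[[0,0,0],0]]' 0.7
```

```text
time_s: 21.98
ee_pos: [0.5357, -0.0774, 0.0404]
eef_rot: [3.14, 0.0, 1.628]
force: [-1.0, -0.3, -0.0]
grip_width: 0.0377
grip_force: 15.0
time_s: 22.32
ee_pos: [0.5353, -0.0776, 0.0398]
eef_rot: [3.141, 0.0, 1.628]
force: [0.2, -0.0, -0.0]
grip_width: 0.056
grip_force: 0.0
time_s: 23.73
ee_pos: [0.4442, 0.2921, 0.1894]
eef_rot: [-3.142, 0.0, 1.628]
force: [0.5, -0.6, 0.2]
grip_width: 0.0662
grip_force: 0.0
```

```bash
python3 -m pendant '[[[0,0,-4],0],[[0,0,-4],0],[[0,0,-4],0],[[0,0,-2.5],0],[[0,0,-2.1],0],[[0,0,0],0],[[0,0,0],0]]'; python3 -m pendant '[[[0,0,0],0],[[0,0,0],0],[[0,0,0],0],[[0,0,0],0],[[0,0,0],0],[[0,0,0],0]]' 0.2 15;  python3 -m pendant '[[[0,0,2],0],[[0,0,4],0],[[0,0,4],0],[[0,0,4],0],[[0.98,-3.58,0],0],[[0.98,-3.58,0],0],[[0.98,-3.58,0],0],[[0.98,-3.58,0],0],[[0.98,-3.58,0],0],[[0.98,-3.58,0],0],[[0.98,-3.58,0],0],[[0.98,-3.58,0],0],[[0.98,-3.58,0],0],[[0,0,0],0],[[0,0,0],0],[[0,0,0],0]]'
```

```text
time_s: 24.32
ee_pos: [0.4445, 0.2914, 0.0235]
eef_rot: [-3.14, 0.001, 1.626]
force: [0.0, -0.7, -0.1]
grip_width: 0.0661
grip_force: 0.0
time_s: 24.82
ee_pos: [0.4445, 0.2926, 0.0242]
eef_rot: [3.141, -0.0, 1.628]
force: [-1.5, -1.8, 7.3]
grip_width: 0.0378
grip_force: 15.0
time_s: 26.15
ee_pos: [0.5322, -0.0294, 0.1633]
eef_rot: [-3.141, -0.0, 1.628]
force: [-1.4, -0.6, -0.2]
grip_width: 0.0378
grip_force: 15.0
```

```bash
python3 -m pendant '[[[0,0,-3],0],[[0,0,-3],0],[[0,0,-2.5],0],[[0,0,-2],0],[[0,0,-1],0],[[0,0,-0.6],0],[[0,0,-0.4],0],[[0,0,0],0],[[0,0,0],0]]';python3 -m pendant '[[[0,0,0],0],[[0,0,0],0],[[0,0,0],0],[[0,0,0],0]]' 0.6; python3 -m pendant '[[[0,0,3],0],[[0,0,4],0],[[0,0,4],0],[[0,0,4],0],[[-1.01,3.68,0],0],[[-1.01,3.68,0],0],[[-1.01,3.68,0],0],[[-1.01,3.68,0],0],[[-1.01,3.68,0],0],[[-1.01,3.68,0],0],[[-1.01,3.68,0],0],[[-1.01,3.68,0],0],[[-1.01,3.68,0],0],[[-1.01,3.68,0],0],[[-1.01,3.68,0],0],[[0,0,0],0],[[0,0,0],0],[[0,0,0],0]]' 0.7
python3 - <<'E'
from h import *
s=shot('scene');t=shot('top')
W=np.vstack([cv2.resize(s['color'][180:330,130:380],(500,300)),cv2.resize(t['color'][195:320,235:485],(500,250))])
cv2.imwrite('pics/p8.png',W[:,:,::-1])
E
```

```text
time_s: 26.9
ee_pos: [0.5329, -0.0296, 0.0394]
eef_rot: [3.14, 0.0, 1.628]
force: [-0.4, 0.0, -0.1]
grip_width: 0.0379
grip_force: 15.0
time_s: 27.23
ee_pos: [0.5325, -0.0298, 0.0388]
eef_rot: [3.141, 0.0, 1.628]
force: [-0.9, 0.9, 0.5]
grip_width: 0.0561
grip_force: 0.0
time_s: 28.73
ee_pos: [0.4213, 0.3747, 0.1883]
eef_rot: [-3.141, 0.0, 1.628]
force: [-0.0, 0.1, 0.1]
grip_width: 0.0659
grip_force: 0.0
```

View pics/p8.png

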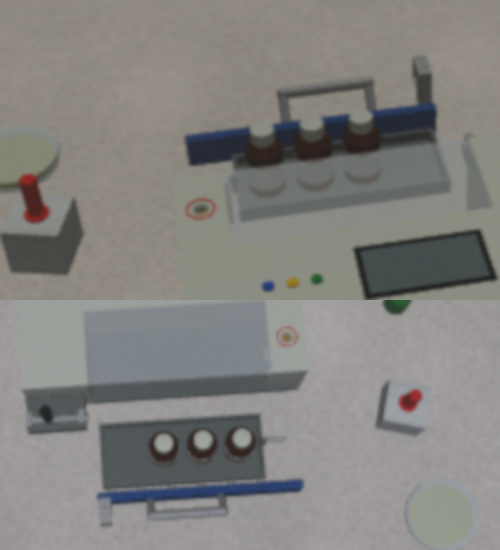

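Three bottles stand in a row in the tray (p8 (162,445), (202,442), (241,440)). The pin and stand are in place. Now the last bottle.

```bash
python3 -m pendant '[[[0,0,-4],0],[[0,0,-4],0],[[0,0,-4],0],[[0,0,-2.5],0],[[0,0,-2.0],0],[[0,0,0],0],[[0,0,0],0]]'; python3 -m pendant '[[[0,0,0],0],[[0,0,0],0],[[0,0,0],0],[[0,0,0],0],[[0,0,0],0],[[0,0,0],0]]' 0.2 15;  python3 -m pendant '[[[0,0,2],0],[[0,0,4],0],[[0,0,4],0],[[0,0,4],0],[[1.09,-3.56,0],0],[[1.09,-3.56,0],0],[[1.09,-3.56,0],0],[[1.09,-3.56,0],0],[[1.09,-3.56,0],0],[[1.09,-3.56,0],0],[[1.09,-3.56,0],0],[[1.09,-3.56,0],0],[[1.09,-3.56,0],0],[[1.09,-3.56,0],0],[[0,0,0],0],[[0,0,0],0],[[0,0,0],0]]'
```

```text
time_s: 29.42
ee_pos: [0.4216, 0.3742, 0.0235]
eef_rot: [-3.141, 0.001, 1.626]
force: [0.3, -0.0, 0.9]
grip_width: 0.0658
grip_force: 0.0
time_s: 29.92
ee_pos: [0.4215, 0.3753, 0.0242]
eef_rot: [3.141, -0.001, 1.628]
force: [-0.5, -0.4, 6.5]
grip_width: 0.0377
grip_force: 15.0
time_s: 31.33
ee_pos: [0.53, 0.0193, 0.1633]
eef_rot: [-3.141, -0.0, 1.627]
force: [-0.4, -0.1, -0.2]
grip_width: 0.038
grip_force: 15.0
```

```bash
python3 -m pendant '[[[0,-0.05,-3],0],[[0,0,-3],0],[[0,0,-2.5],0],[[0,0,-2],0],[[0,0,-1],0],[[0,0,-0.6],0],[[0,0,-0.4],0],[[0,0,0],0],[[0,0,0],0]]';python3 -m pendant '[[[0,0,0],0],[[0,0,0],0],[[0,0,0],0],[[0,0,0],0]]' 0.6; python3 -m pendant '[[[0,0,3],0],[[0,0,4],0],[[0,0,4],0],[[0,0,4],0],[[-2.8,-1.52,0],0],[[-2.8,-1.52,0],0],[[-2.8,-1.52,0],0],[[-2.8,-1.52,0],0],[[-2.8,-1.52,0],0],[[0,0,0],0],[[0,0,0],0],[[0,0,0],0]]';  python3 -m pendant '[[[0,0,-3],0],[[0,0,-3],0],[[0,0,-3],0],[[0,0,-3],0],[[0,0,-2],0],[[0,0,0],0],[[0,0,0],0]]' 0
python3 - <<'E'
from h import *
s=shot('scene');t=shot('top')
W=np.vstack([cv2.resize(s['color'][180:330,130:380],(500,300)),cv2.resize(t['color'][195:320,235:485],(500,250))])
cv2.imwrite('pics/p9.png',W[:,:,::-1])
E
```

```text
time_s: 32.08
ee_pos: [0.5308, 0.0188, 0.0394]
eef_rot: [3.14, 0.0, 1.628]
force: [0.9, -0.7, -0.8]
grip_width: 0.0377
grip_force: 15.0
time_s: 32.42
ee_pos: [0.5305, 0.0185, 0.0388]
eef_rot: [3.141, 0.0, 1.628]
force: [0.3, 1.0, 0.8]
grip_width: 0.0557
grip_force: 0.0
time_s: 33.42
ee_pos: [0.3908, -0.0575, 0.1888]
eef_rot: [3.141, 0.0, 1.627]
force: [-0.5, 0.3, 0.0]
grip_width: 0.0564
grip_force: 0.0
time_s: 34.0
ee_pos: [0.3905, -0.057, 0.0482]
eef_rot: [-3.14, -0.001, 1.628]
force: [0.7, -0.9, 0.9]
grip_width: 0.0134
grip_force: 0.0
```

View pics/p9.png

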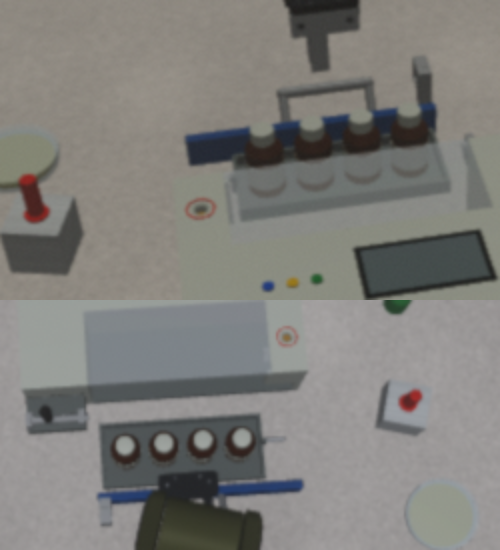

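All four bottles stand in the tray and the closed fingers are in front of the bar. Pushing in slowly.

```bash
python3 -m pendant '[[[0.8,0.03,0],0],[[0.8,0.03,0],0],[[0.8,0.03,0],0],[[0.5,0.02,0],0],[[0.3,0.01,0],0],[[0.3,0.01,0],0],[[0.3,0.01,0],0],[[0.3,0.01,0],0],[[0.3,0.01,0],0],[[0.4,0.02,0],0],[[0.4,0.02,0],0],[[0.4,0.02,0],0],[[0.4,0.02,0],0],[[0.4,0.02,0],0],[[0.4,0.02,0],0],[[0.4,0.02,0],0],[[0.4,0.02,0],0]]';  python3 -m pendant '[[[0.4,0.02,0],0],[[0.4,0.02,0],0],[[0.4,0.02,0],0],[[0.4,0.02,0],0],[[0.4,0.02,0],0],[[0.4,0.02,0],0],[[0.4,0.02,0],0],[[0.4,0.02,0],0],[[0.4,0.02,0],0],[[0.4,0.02,0],0],[[0.3,0.01,0],0],[[0.2,0.01,0],0],[[0.1,0,0],0]]'
```

```text
time_s: 35.52
ee_pos: [0.4666, -0.0543, 0.0484]
eef_rot: [-3.141, 0.0, 1.628]
force: [-3.3, -2.2, 0.8]
grip_width: 0.0005
grip_force: 1.8
time_s: 36.6
ee_pos: [0.5126, -0.0521, 0.0484]
eef_rot: [3.142, 0.0, 1.628]
force: [-3.5, -3.0, 0.3]
grip_width: 0.0005
grip_force: 1.9
```

```bash
python3 -m pendant '[[[0.2,0.01,0],0],[[0.3,0.01,0],0],[[0.3,0.01,0],0],[[0.3,0.01,0],0],[[0.3,0.01,0],0],[[0.3,0.01,0],0],[[0.3,0.01,0],0],[[0.2,0.01,0],0],[[0.2,0.01,0],0],[[0.2,0.01,0],0],[[0.2,0.01,0],0],[[0.2,0.01,0],0],[[0.2,0.01,0],0],[[0.2,0.01,0],0]]';  python3 -m pendant '[[[0.2,0.01,0],0],[[0.2,0.01,0],0],[[0.2,0.01,0],0],[[0.1,0,0],0],[[0.1,0.01,0],0],[[0.1,0,0],0],[[0,0,0],0],[[0,0,0],0]]'
```

```text
time_s: 37.77
ee_pos: [0.546, -0.0506, 0.0484]
eef_rot: [-3.141, -0.0, 1.628]
force: [-6.6, -1.7, 0.5]
grip_width: 0.0006
grip_force: 3.4
time_s: 38.43
ee_pos: [0.5552, -0.0502, 0.0484]
eef_rot: [-3.142, -0.0, 1.628]
force: [-3.5, -1.6, -1.1]
grip_width: 0.0007
grip_force: 2.0
```

```bash
python3 -m pendant '[[[0.1,0,0],0],[[0.1,0,0],0],[[0.1,0,0],0],[[0,0,0],0]]';  python3 -m pendant '[[[0.1,0,0],0],[[0.1,0,0],0],[[0.1,0,0],0],[[0,0,0],0]]'
```

```text
time_s: 38.77
ee_pos: [0.5584, -0.0501, 0.0484]
eef_rot: [-3.142, -0.0, 1.628]
force: [-3.8, 0.5, -1.1]
grip_width: 0.0004
grip_force: 2.0
time_s: 39.1
ee_pos: [0.5589, -0.0501, 0.0483]
eef_rot: [-3.135, -0.001, 1.628]
force: [-24.0, -1.4, 12.4]
grip_width: 0.0002
grip_force: 12.2
```

It is at the stop (force rose at x = 0.559). Backing off and checking.

```bash
python3 -m pendant '[[[-0.5,0,0],0],[[-1,0,0],0],[[-2,0,0],0],[[-3,0,0],0],[[0,0,4],0],[[0,0,4],0],[[0,0,4],0],[[0,0,4],0],[[2,4,0],0],[[2,4,0],0],[[2,4,0],0],[[2,4,0],0],[[1.6,4,0],0],[[0,2,0],0],[[0,0,0],0],[[0,0,0],0]]'
python3 - <<'E'
from h import *
s=shot('scene');t=shot('top')
W=np.zeros((570,750,3),np.uint8)
W[:300,:500]=cv2.resize(s['color'][180:330,130:380],(500,300));W[300:,:]=cv2.resize(t['color'][195:285,235:485],(750,270))
cv2.imwrite('pics/p10.png',W[:,:,::-1])
E
```

```text
time_s: 40.43
ee_pos: [0.5865, 0.1584, 0.2085]
eef_rot: [3.141, -0.0, 1.63]
force: [-0.1, -0.4, 0.3]
grip_width: 0.0004
grip_force: 0.0
```

View pics/p10.png

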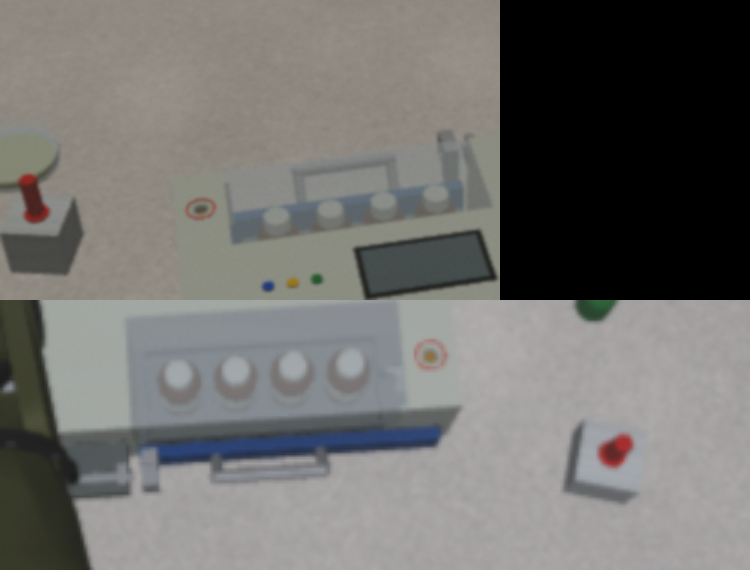

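The tray is home and latched, with its panel against the unit at p10 (300,443) and all four bottles upright. Going down to the left of the bolt knob.

```bash
python3 -m pendant '[[[-1.6,0.3,0],0],[[0,0,-3],0],[[0,0,-3],0],[[0,0,-3],0],[[0,0,-3],0],[[0,0,0],0],[[0,0,0],0]]'; python3 -m pendant '[[[0,-0.5,0],0],[[0,-0.5,0],0],[[0,-0.5,0],0],[[0,-0.5,0],0],[[0,-0.5,0],0],[[0,0,0],0]]'; python3 -m pendant '[[[0,-0.4,0],0],[[0,-0.4,0],0],[[0,-0.4,0],0],[[0,-0.4,0],0],[[0,-0.4,0],0],[[0,0,0],0]]'
```

```text
time_s: 41.12
ee_pos: [0.5701, 0.1594, 0.0885]
eef_rot: [-3.14, 0.0, 1.626]
force: [0.6, 0.0, 0.8]
grip_width: 0.0004
grip_force: 0.0
time_s: 41.62
ee_pos: [0.5705, 0.1345, 0.0889]
eef_rot: [3.141, 0.0, 1.627]
force: [0.2, -0.4, -0.1]
grip_width: 0.0003
grip_force: 0.0
time_s: 42.12
ee_pos: [0.5703, 0.1148, 0.0884]
eef_rot: [-3.141, 0.0, 1.627]
force: [-0.4, 0.7, 0.5]
grip_width: 0.0006
grip_force: 0.0
```

Run:
```python
from h import *
s=shot('scene')
cv2.imwrite('pics/p11.png',cv2.resize(s['color'][180:270,330:450],(800,600),interpolation=cv2.INTER_CUBIC)[:,:,::-1])
```

```text
(no output)
```

View pics/p11.png

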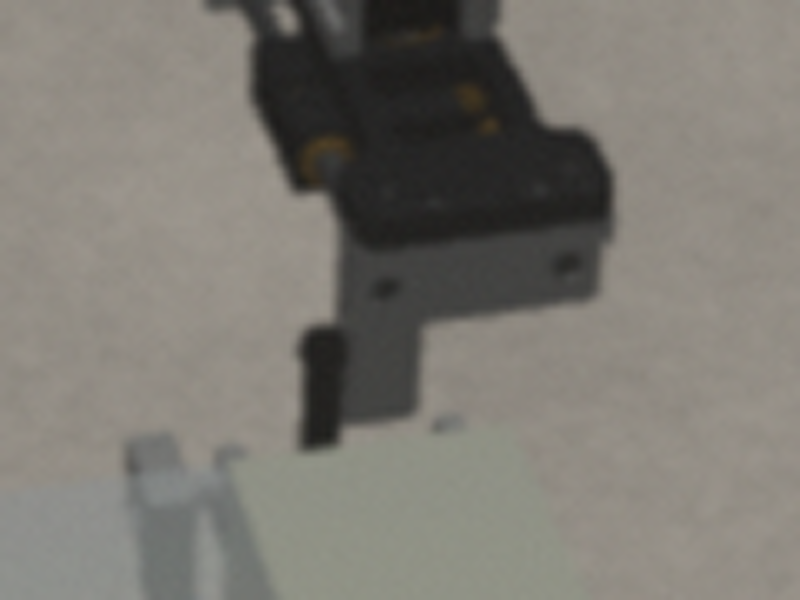

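The finger presses the knob from its left (knob at p11 (323,390)), which has already moved about 13 mm. Continuing.

```bash
python3 -m pendant '[[[0,-0.3,0],0],[[0,-0.3,0],0],[[0,-0.3,0],0],[[0,-0.3,0],0],[[0,-0.3,0],0],[[0,-0.2,0],0],[[0,0,0],0]]'; python3 -m pendant '[[[0,-0.2,0],0],[[0,-0.2,0],0],[[0,-0.1,0],0],[[0,0,0],0]]'; python3 -m pendant '[[[0,-0.1,0],0],[[0,-0.1,0],0],[[0,0,0],0]]'
```

```text
time_s: 42.75
ee_pos: [0.5702, 0.1018, 0.0887]
eef_rot: [3.141, -0.006, 1.628]
force: [-0.0, 25.8, -0.2]
grip_width: 0.0007
grip_force: 12.3
time_s: 43.08
ee_pos: [0.5701, 0.101, 0.089]
eef_rot: [3.14, -0.012, 1.63]
force: [0.5, 55.9, 1.1]
grip_width: 0.0005
grip_force: 25.8
time_s: 43.33
ee_pos: [0.5701, 0.1007, 0.0891]
eef_rot: [3.139, -0.014, 1.63]
force: [0.9, 67.5, 0.6]
grip_width: 0.0005
grip_force: 31.2
```

```bash
python3 -m pendant '[[[0,1,0],0],[[0,1,0],0],[[0,2,0],0],[[0,3,0],0],[[0,0,3],0],[[0,0,3],0],[[-2,4,3],0],[[-2,4,3],0],[[-2,4,0],0],[[-2,4,0],0],[[0,0,0],0],[[0,0,0],0]]'
python3 - <<'E'
from h import *
s=shot('scene');t=shot('top')
I0=cv2.imread('pics/scene0.png')[:,:,::-1];T0=cv2.imread('pics/top0.png')[:,:,::-1]
for n,c,z in(('old',I0,0),('new',s['color'],0)):
    g=c[222:245,350:400].max(2);m=(g<75).astype(np.uint8)
    k,l,st,ce=cv2.connectedComponentsWithStats(m)
    for i in range(1,k):
        if st[i,4]>15:
            x,y,w,h,a=st[i];u=(350+x+(w-1)/2,222+y+3);print(n,st[i],plane(s,u,.119))
W=np.zeros((600,700,3),np.uint8)
W[:300,:400]=cv2.resize(s['color'][200:275,330:430],(400,300),interpolation=cv2.INTER_CUBIC)
W[300:,:350]=cv2.resize(T0[225:275,240:298],(350,300),interpolation=cv2.INTER_CUBIC)
W[300:,350:]=cv2.resize(t['color'][225:275,240:298],(350,300),interpolation=cv2.INTER_CUBIC)
cv2.imwrite('pics/p12.png',W[:,:,::-1])
E
```

```text
time_s: 44.33
ee_pos: [0.5013, 0.299, 0.1948]
eef_rot: [-3.141, 0.001, 1.631]
force: [0.2, -0.4, -0.5]
grip_width: 0.0004
grip_force: 0.0
old [34  6  7 17 99] [0.57665027 0.11427957 0.119     ]
new [19  8  7 15 83] [0.57798086 0.08514325 0.119     ]
```

View pics/p12.png

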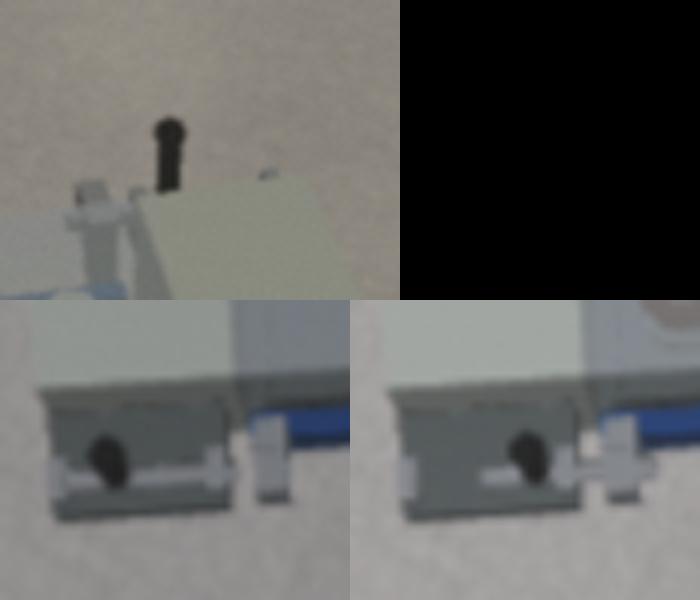

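Run:
```python
from h import *
s=shot('scene');t=shot('top')
def cen(I,r,th,row=None):
    x0,x1,y0,y1=r;g=I[y0:y1,x0:x1].max(2).astype(float);w=np.clip(th-g,0,None)
    k,l=cv2.connectedComponents((w>0).astype(np.uint8));b=max(range(1,k),key=lambda i:w[l==i].sum());w=w*(l==b)
    yy,xx=np.mgrid[y0:y1,x0:x1];return (w*xx).sum()/w.sum(),(w*yy).sum()/w.sum()
I0=cv2.imread('pics/scene0.png')[:,:,::-1];T0=cv2.imread('pics/top0.png')[:,:,::-1]
P={}
for n,a,b in(('old',I0,T0),('new',s['color'],t['color'])):
    us=cen(a,(360,400,226,238),100);ut=cen(b,(250,280,242,262),60)
    print(n,np.round(us,2),np.round(ut,2),tri(t,ut,s,us));P[n]=(us,ut)
for z in(.10,.115): print(z,np.linalg.norm(plane(s,P['old'][0],z)-plane(s,P['new'][0],z)),np.linalg.norm(plane(t,P['old'][1],z)-plane(t,P['new'][1],z)))
```

```text
old [386.68 232.49] [257.76 251.46] (array([0.56921396, 0.11458768, 0.10935867]), np.float64(0.002304785945254541))
new [372.03 233.56] [269.39 250.67] (array([0.57008242, 0.08594225, 0.1111707 ]), np.float64(0.0021660735610529625))
0.1 0.028608573524000355 0.02867136958720538
0.115 0.028035134367869908 0.028342165895481556
```

Both views agree that the knob moved 28.6 mm before a dead stop. The text says 35 mm, so the bolt may have started partly out. I'll push again with a different finger placement to rule out an obstruction of the finger.

```bash
python3 -m pendant '[[[2,-4,0],0],[[2,-4,0],0],[[2.1,-4,0],0],[[0,-2.9,0],0],[[0,0,-3.3],0],[[0,0,-3.3],0],[[0,0,-3.3],0],[[0,0,0],0],[[0,-1,0],0],[[0,-1,0],0],[[0,-1,0],0],[[0,-0.6,0],0],[[0,0,0],0],[[0,0,0],0]]'; python3 -m pendant '[[[0,-0.4,0],0],[[0,-0.4,0],0],[[0,-0.2,0],0],[[0,0,0],0],[[0,0,0],0]]'
```

```text
time_s: 45.7
ee_pos: [0.5591, 0.1211, 0.0968]
eef_rot: [3.14, -0.0, 1.627]
force: [-0.6, 0.7, 0.4]
grip_width: 0.0004
grip_force: 0.0
time_s: 46.12
ee_pos: [0.5587, 0.1115, 0.0959]
eef_rot: [-3.142, -0.0, 1.628]
force: [0.3, 0.5, 0.6]
grip_width: 0.0004
grip_force: 0.0
```

```bash
python3 -m pendant '[[[0.6,0,0],0],[[0,-0.4,0],0],[[0,-0.3,0],0],[[0,-0.2,0],0],[[0,0,0],0],[[0,0,0],0]]';python3 -m pendant '[[[0,-0.2,0],0],[[0,-0.1,0],0],[[0,0,0],0],[[0,0,0],0]]'
```

```text
time_s: 46.62
ee_pos: [0.5647, 0.1025, 0.0958]
eef_rot: [3.141, -0.0, 1.628]
force: [0.9, 1.0, -0.5]
grip_width: 0.0006
grip_force: 1.0
time_s: 46.95
ee_pos: [0.5647, 0.102, 0.096]
eef_rot: [3.141, -0.004, 1.629]
force: [1.5, 18.2, -1.1]
grip_width: 0.0002
grip_force: 9.3
```

The stop is at the same place with a different finger placement, so the bolt is home against its own hard stop. Retreating. I have viewed 15 pictures, one over the allowed 14, so the last check is numeric only.

```bash
python3 -m pendant '[[[0,1,0],0],[[0,2,0],0],[[0,3,0],0],[[0,0,3],0],[[0,0,3],0],[[0,0,4],0],[[-2,4,0],0],[[-2,4,0],0],[[-2,4,0],0],[[-2,4,0],0],[[0,0,0],0],[[0,0,0],0],[[0,0,0],0]]'
python3 - <<'E'
from h import *
s=shot('scene');t=shot('top')
for n,c in(('s',s),('t',t)):
    I=c['color'];h=cv2.cvtColor(I,cv2.COLOR_RGB2HSV);h0=cv2.cvtColor(cv2.imread(f"pics/{'scene' if n=='s' else 'top'}0.png"),cv2.COLOR_BGR2HSV)
    for nm,q in(('old',h0),('new',h)):
        for col,m in(('red',((q[...,0]<8)|(q[...,0]>172))&(q[...,1]>130)&(q[...,2]>60)),('green',(abs(q[...,0].astype(int)-65)<15)&(q[...,1]>110)&(q[...,2]>30)),('blue',(abs(q[...,0].astype(int)-112)<10)&(q[...,1]>120))):
            k,l,st,ce=cv2.connectedComponentsWithStats(m.astype(np.uint8))
            for i in range(1,k):
                if 50<st[i,4]<2000 and 160<ce[i][1]<400 and ce[i][0]<520:print(n,nm,col,st[i][4],ce[i].round(1))
E
```

```text
time_s: 48.03
ee_pos: [0.4903, 0.3082, 0.1958]
eef_rot: [3.142, 0.001, 1.628]
force: [0.5, -0.3, -0.9]
grip_width: 0.0005
grip_force: 0.0
s old red 176 [146.1 278.9]
s old red 683 [513.4 278.5]
s old green 86 [140.7 351.4]
s new red 180 [146.  279.3]
s new red 682 [513.4 278.5]
s new green 78 [140.6 351.2]
t old red 388 [177.1 206.5]
t old red 68 [439.5 245.5]
t old blue 448 [332.6 242.4]
t new red 388 [177.1 206.5]
t new red 68 [439.7 244.9]
t new blue 441 [332.7 242.4]
```

Pin, jar, dropper and tray panel are all where they started, to within a pixel. Handing in.

```bash
python3 -c "
from station import ctrl
print(ctrl.hand_in())"
```

```text
the job is handed in; nothing more can be done
None
```

The job is handed in: four bottles upright in the latched tray, the bolt pushed to a dead stop (28.6 mm measured, against 35 mm in the text, so I take it that it began partly out), the pin back in its stand, jar and dropper unmoved and the dish never approached; I viewed 15 pictures, one over the limit of 14.

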